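Level the balance slab with a wedge

ROBOT

A 7-joint arm with a two-finger parallel gripper is mounted at the origin on a cart in front of the work surface, level with it; the furniture and walls round the work are solid. World frame = base frame: x ahead of the robot, y to its left, z up, the work surface at z = 0. Lengths are in m, angles in rad, forces in N, time in s.
With the tool pointing down it reaches from about 0.425 to 0.925 m from the base axis. Payload 6.8 kg.
Tool frame: the origin (TCP) lies between the finger pads; the fingertips stand 14 mm ahead of it and the grasp point (between the pads) lies 5 mm behind it; z points along the fingers, y is the direction in which the jaws open and shut (so a half turn about z gives the same grasp; the last joint's range is limited). The gripper opens to 85 mm and grips with 20 to 120 N. Pads are 22 mm wide; open, the fingers measure 114 mm over their backs; the gripper's body (76 mm by 85 mm) begins 54 mm behind the grasp point. The pads swing forward as they close: fully open they stand 13 mm farther back than shut.
Start: joints at [-1.297, 0.477, 0.022, 1.555, -0.011, 1.109, -0.083], TCP at [0.251, 0.626, 0.245] pointing down, gripper open.
Joint ranges: [-2.96, 2.96], [-0.34, 2.1], [-1.41, 1.46], [0.24, 2.44], [-1.37, 4.51], [0.17, 1.92], [-2.96, 2.96]. Speed limits (rad/s): [2.39, 2.39, 3.14, 3.14, 3.14, 3.14, 3.14].

INTERFACE

Orientations are given as a unit quaternion [w, x, y, z].
In Python, from workcell import * gives the robot as it stands.
- The arm moves only by the tool move_arm, never from a script. Its argument "rows" is a list of rows, each an object of numbers: "x", "y", "z": the shift along the tool's x, y, z in units of 0.12 m (1.0 is 0.12 m); "ax", "ay", "az": the turn, a rotation vector about the tool's x, y, z in units of pi rad (1.0 is pi rad). A call has exactly 8 rows; each row shifts and turns the commanded pose from where the row before left it, along the tool's axes as they then stand; what a row does not reach is not made up. A row lasts 1/10 s, in which the tool goes at most 50 mm and 8.59 degrees, less where a joint would pass 70% of its speed; a pose out of reach is approached as far as the arm can. A call with a number of a shift or a turn outside -1 to 1 is refused whole. A call with a gripper value outside its range is refused whole. "hand" is the gripper command: -1 is shut, 1 is fully open, values between are in proportion, set as the call begins (left out, the last holds). The fingers move at their own pace and stop on an object; the grip force is fixed at half the most. Time passes only in rows, so rows that do not move let the fingers close, or fill a call up. It gives the time, the measured TCP pose, the force and the opening at its end, in the units of the state.
- get_obs(): the state, without advancing time (a new reading comes with each control period).
- camera(name): name is "side" or "top"; returns the picture (400x640x3 uint8, red, green, blue); there is no depth.
- calibration(name): a dict with "intrinsics" (3x3 intrinsics, pixels), "rvec" (rotation vector, rad) and "tvec" (3), from world to camera coordinates, as OpenCV has them. Camera axes: x right, y down, z forward; pixel columns grow to the right and rows downward; lengths in m; the calibration is good to about 2 mm. A picture is of the moment at which its call begins. calibration takes no time and is no camera call.
- job_done(): hands the job in, once; it reports no verdict.
The state is a dict: "time": time; "qpos": joint angles; "qd": joint speeds; "effort": joint torques, N m; "ee_pos": TCP position; "orientation": TCP orientation; "ft_force": force on the tool from outside, world axes, zero at the start; "torque": the same for the moment, N m; "gripper_width": opening from 0.0 (shut) to 1.0 (fully open).
Only numpy, scipy, OpenCV 4.12 (cv2) and the standard library are available. Lean on these libraries where they do the work, as an engineer would, in place of code of your own. Each camera call takes 0.05 s, during which the arm holds its last target. There are 200 camera calls.

TASK

The grey slab of the small balance stand leans forward, its front edge resting on the stand. Pick the tapered levelling wedge (not the flat riser block) out of the sheet pan by its upright tab, and push it thin end first along the worktop, squarely under the middle of the slab's front edge, until the slab just lifts off its rests and lies level; touch the slab and its stand only with the wedge and leave the other things where they are. Finish holding: stop there with the gripper still gripping the wedge and the wedge flat on the worktop, carrying the slab.

Things in the scene. Friction and masses are not known exactly. Their poses are not given: they have to be found in the camera images.
- wedge: Pale wood levelling wedge, 124 long x 36 wide, 0.1 to 0.16 kg, flat in the pan. Origin: middle of the underside; x points to the thin end, z up. 26 high from x = -62 to -28, then the top slopes evenly to 4 high at the thin end x = +62. On its rear stands a grip tab 28 long (x) x 14 thick (y), from 26 to 60 above the underside, centred at x = -45: grip it across y.
- wedge_grip (a point): Middle of the wedge's grip tab, 49 mm above the wedge's underside (11 mm below the tab's top), at x = -45 of the wedge. Axes as the wedge.
- wedge_tip (a point): Middle of the wedge's thin front edge, at its underside (x = +62 of the wedge). Axes as the wedge.
- riser: Flat riser block, not to be used: same wood, plan size, origin, axes and grip tab as the wedge, but 26 mm high over its whole length (no taper). Lies in the sheet pan as well; which of the two is left or right varies.
- pan: Steel sheet pan, fixed, 378 x 225 mm with a rim 22 high; its floor is 2 mm above the worktop. Origin: middle of the underside; its long side is its x axis, which lies roughly along world y (left-right). Holds wedge, riser, a cap, a paper cup and a marker.
- stand: Balance stand, fixed dark steel U-frame. Origin: on the worktop below the middle of the slab's resting front lower edge; x points in under the slab (away from the robot, within 0.2 rad), z up. Side rails at y = 71 to 85 mm either side; between them bare worktop from x = 0 to 140, where the wedge slides in along +x. The slab meets the wedge's slope with the tip at x = 41, is level at about 64.
- slab_front (a point): Middle of the slab's front lower edge, 14 above the worktop at rest, 19.6 when level. The slab is grey, 140 deep x 170 wide x 14 thick, 0.4 to 0.9 kg, with a low round steel weighing pan (108 across, 11 high) fixed on top. x along the slab to the rear, z its normal (upright when level).
- slab (a joint): Slab hinge (rad), along y at the slab's rear lower edge, 140 mm behind the front edge and 19.6 above the worktop: 0 resting on the stand, leaning forward; grows as the front edge is raised; level at 0.040. Moves freely, falls back by its weight.
- cap_a: White snap cap, 37 across x 11 high, in the pan between wedge and riser. Origin: middle of the underside. Leave alone.
- cup_a: Pleated paper dose cup, 37 across x 28 high, in the pan between wedge and riser. Origin: middle of the underside. Leave alone.
- marker: Black marker, 136 long x 14 high, lying in the pan's right end. Origin: middle of the underside. Leave alone.

How it is judged:
On the way, in this order (a step that is already met when the one before it is completed fails the run):
1. the wedge is held by the fingers out of the pan (its underside above the rim) (height (world z) of wedge above 0.025 m and contact force between wedge and the fingers above 2 N and contact force between wedge and pan below 0.1 N), for 0.2 s.
2. the slab has been raised off its rests by the gripped wedge (value of joint slab above 0.006 rad and contact force between wedge and stand above 0.3 N and contact force between wedge and the fingers above 2 N), for 0.1 s.
At the end, for the whole second after the job is handed in: Slab level within 0.02 rad (front edge raised 2.8 to 8.4 mm), at rest, carried by the wedge alone; wedge flat on the worktop (within 6 mm, 0.07 rad), square within 0.2 rad, tip 30 mm or more under the slab and within 30 mm of its middle; the fingers still grip the wedge (over 2 N) (angle between slab_front's own z axis and vertical below 0.02 rad and value of joint slab above 0.02 rad and velocity of joint slab between -0.03 and 0.03 rad/s and contact force between wedge and stand above 0.5 N and contact force between wedge and the fingers above 2 N and contact force between stand and the fingers below 0.3 N and contact force between stand and the arm below 0.3 N and contact force between stand and riser below 0.1 N and height (world z) of wedge below 0.006 m and angle between wedge's own z axis and vertical below 0.07 rad and linear speed of wedge below 0.02 m/s and angle between the x axis of wedge and the x axis of stand, either way round below 0.2 rad and x of wedge_tip in the frame of stand above 0.03 m and y of wedge_tip in the frame of stand between -0.03 and 0.03 m); the arm keeps its last pose, push and grip.
It fails at once if the gripper or arm pushes on the slab or its stand (over 2 N) (contact force between stand and the fingers above 2 N or contact force between stand and the arm above 2 N).
It fails at once if the slab is jacked up far above level (more than 0.1 rad, 14 mm at the front edge) (value of joint slab above 0.1 rad).
It fails at once if the riser, cap, cup or marker is moved more than 40 mm (distance of any of riser, cap_a, cup_a, marker from where it was at the start of the episode above 0.04 m).
It also fails if it takes over 42 s, if anything falls off the work surface, if the arm or the gripper's body presses on something with over 40 N, if the wrist force passes 120 N, or if a joint passes its speed limit or range.

## Working session

There is one attempt and no reset: what is moved stays moved. The work goes in short steps, Python scripts to look and compute and a tool call to move; the robot and the scene stay as the last step left them, time stands still between calls to the robot, and variables do not carry over. Pictures are saved under pics/ and viewed, about 8 in all and at most 12, crops included, and the job is handed in when it is done.

Besides the shell and the picture viewer there is one more tool, called after "Emit:" as name(argument=value, ...) on one line, values as JSON. move_arm: Moves the arm, as the interface text tells. Its arguments: {"type":"object","properties":{"rows":{"type":"array"},"hand":{"type":"number"}},"required":["rows"]}

```bash
mkdir -p pics
cat > h.py <<'E'
from workcell import *
import numpy as np, cv2
def save(n,f):
    im=camera(n); cv2.imwrite('pics/'+f,im[:,:,::-1]); return im
def ray(n,uv,z):
    c=calibration(n); K=np.array(c["intrinsics"]);R=cv2.Rodrigues(np.array(c["rvec"],float))[0];t=np.array(c["tvec"],float).ravel()
    uv=np.array(uv,float).reshape(-1,2); d=(np.linalg.inv(K)@np.c_[uv,np.ones(len(uv))].T).T@R
    o=-R.T@t; s=(z-o[2])/d[:,2]; return o+d*s[:,None]
def proj(n,p):
    c=calibration(n); return cv2.projectPoints(np.array(p,float).reshape(-1,1,3),np.array(c["rvec"],float),np.array(c["tvec"],float),np.array(c["intrinsics"]),None)[0].reshape(-1,2)
E
python3 - <<'E'
from h import *
save('top','t0.png');save('side','s0.png')
for n in('top','side'):
    c=calibration(n);R=cv2.Rodrigues(np.array(c["rvec"],float))[0];print(n,c["intrinsics"],-R.T@np.array(c["tvec"],float).ravel(),R.round(2).tolist())
print(get_obs())
E
```

```text
top [[448.87202786   0.         313.39431319]
 [  0.         448.87202786 185.01737114]
 [  0.           0.           1.        ]] [ 0.45981096 -0.09838375  1.29264478] [[-0.0, -1.0, -0.02], [-0.99, 0.01, -0.1], [0.1, 0.02, -0.99]]
side [[450.04407752   0.         323.00166534]
 [  0.         450.04407752 199.96715597]
 [  0.           0.           1.        ]] [ 0.20778302 -0.9286026   0.54051073] [[0.9, -0.43, -0.02], [-0.21, -0.41, -0.89], [0.37, 0.8, -0.47]]
{'time': 0.1, 'qpos': array([-1.29709989,  0.47772639,  0.02231456,  1.55636242, -0.01150467,
        1.10930632, -0.0830664 ]), 'qd': array([-0.00091207,  0.00133412, -0.00018075, -0.00238949, -0.00035885,
        0.00024961,  0.00049391]), 'effort': array([ 4.87242345e-03, -5.97764397e+01,  1.61395267e+00, -2.81956387e+01,
        1.28587030e-02,  5.06766155e-03, -1.98865632e-05]), 'ee_pos': array([0.25129527, 0.62591783, 0.24441221]), 'orientation': array([-1.06892560e-04,  1.89703297e-01,  9.81841106e-01, -8.30597848e-04]), 'ft_force': array([-0.91654196,  0.5992155 ,  0.29998842]), 'torque': array([0.03382691, 0.04643742, 0.06015223]), 'gripper_width': 1.0003927223849904}
```

View pics/t0.png

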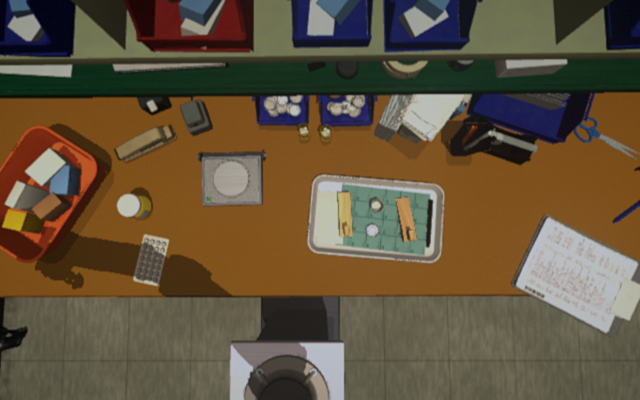

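View pics/s0.png

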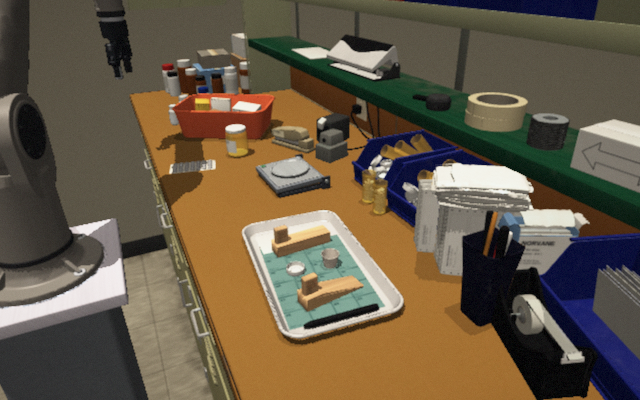

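Top: the stand is at about (232,180), the blocks at (345,214) and (406,219), and the marker at (430,222). In the side view the tabs are at the robot end. I'll enlarge both views to tell wedge from riser.

Run:
```python
import cv2,numpy as np
t=cv2.imread('pics/t0.png');s=cv2.imread('pics/s0.png')
a=cv2.resize(s[210:320,255:375],None,fx=3.3,fy=3.3,interpolation=cv2.INTER_CUBIC)
b=cv2.resize(t[180:255,325:440],None,fx=3.3,fy=3.3,interpolation=cv2.INTER_CUBIC)
c=cv2.resize(t[140:215,190:275],None,fx=3.3,fy=3.3,interpolation=cv2.INTER_CUBIC)
o=np.zeros((600,800,3),np.uint8);o[:a.shape[0],:a.shape[1]]=a;o[:b.shape[0],400:400+b.shape[1]]=b;o[260:260+c.shape[0],400:400+c.shape[1]]=c
cv2.imwrite('pics/z0.png',o)
```

```text
(no output)
```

View pics/z0.png

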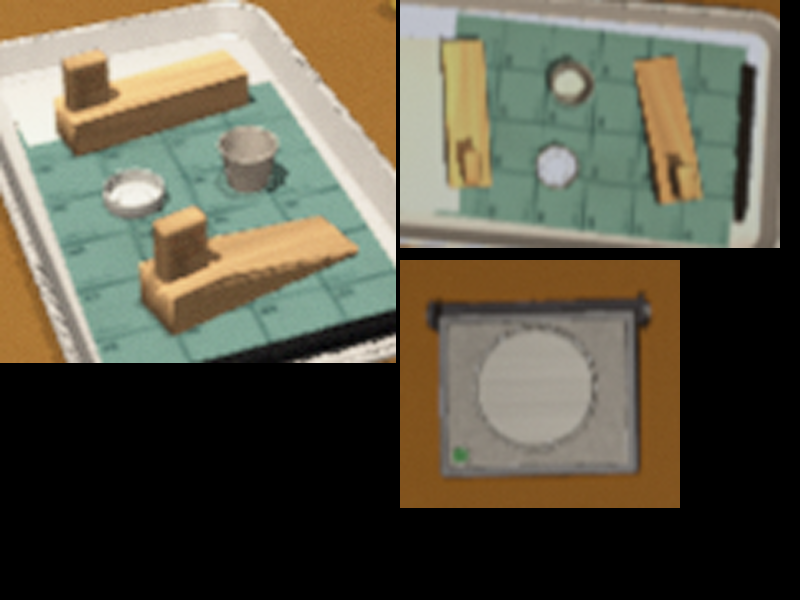

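The wedge is the right block: its top slopes, with the tab at the robot end and the thin end facing away. The left block is the flat riser. Next I'll measure the wedge and the stand.

```bash
cat > m.py <<'E'
from h import *
def up(im,x0,x1,y0,y1,k=6): return cv2.resize(im[y0:y1,x0:x1],None,fx=k,fy=k,interpolation=cv2.INTER_CUBIC)
def big(m): 
    c=max(cv2.findContours(m,cv2.RETR_EXTERNAL,cv2.CHAIN_APPROX_NONE)[0],key=cv2.contourArea); return c
def quad(c,x0,y0,k=6):
    h=cv2.convexHull(c)
    for e in np.linspace(.01,.12,40):
        p=cv2.approxPolyDP(h,e*cv2.arcLength(h,True),True)
        if len(p)<=4: break
    return (p.reshape(-1,2)+.5)/k-.5+np.array([x0,y0])
E
python3 - <<'E'
from m import *
t=cv2.imread('pics/t0.png');s=cv2.imread('pics/s0.png')
u=up(t,390,424,190,250);h=cv2.cvtColor(u,cv2.COLOR_BGR2HSV)
m=cv2.inRange(h,(5,70,60),(28,255,255));c=big(m);q=quad(c,390,190);print('wedge top quad px',q.round(1).tolist(),'minrect',cv2.minAreaRect(c))
for z in(.006,.028):print(z,ray('top',q,z).round(4).tolist())
u=up(t,195,270,155,212);h=cv2.cvtColor(u,cv2.COLOR_BGR2HSV)
m=cv2.inRange(h,(0,0,0),(180,110,255));m=cv2.morphologyEx(m,cv2.MORPH_OPEN,np.ones((9,9)));c=big(m);q=quad(c,195,155);print('stand quad',q.round(1).tolist())
for z in(.028,.0336):print(z,ray('top',q,z).round(4).tolist())
# side view tab
o=np.hstack([cv2.resize(s[265:312,290:370],None,fx=5,fy=5,interpolation=cv2.INTER_CUBIC),cv2.resize(s[150:197,250:330],None,fx=5,fy=5,interpolation=cv2.INTER_CUBIC)])
o2=np.hstack([cv2.resize(t[190:247,385:433],(400,340),interpolation=cv2.INTER_CUBIC)*0,cv2.resize(t[190:247,195:275],(400,285),interpolation=cv2.INTER_CUBIC)*0][:1]) if 0 else cv2.resize(t[190:247,385:433],None,fx=6,fy=6,interpolation=cv2.INTER_CUBIC)
o3=cv2.resize(t[148:212,195:270],None,fx=5.3,fy=5.3,interpolation=cv2.INTER_CUBIC)
O=np.zeros((590,800,3),np.uint8);O[:235]=o;O[240:240+o2.shape[0],:o2.shape[1]]=o2;O[240:240+o3.shape[0],400:400+o3.shape[1]]=o3[:350]
cv2.imwrite('pics/z1.png',O)
E
```

```text
wedge top quad px [[406.6, 196.4], [416.1, 238.9], [403.8, 241.2], [395.6, 198.8]] minrect ((96.89310455322266, 174.9769287109375), (268.88720703125, 85.20911407470703), 79.93093872070312)
0.006 [[0.5553, -0.345, 0.006], [0.4344, -0.3688, 0.006], [0.4279, -0.3337, 0.006], [0.5488, -0.3134, 0.006]]
0.028 [[0.5537, -0.3408, 0.028], [0.4348, -0.3641, 0.028], [0.4285, -0.3297, 0.028], [0.5473, -0.3097, 0.028]]
stand quad [[265.4, 154.6], [260.9, 203.9], [202.2, 204.8], [197.9, 154.6]]
0.028 [[0.6758, 0.0581, 0.028], [0.5349, 0.07, 0.028], [0.5334, 0.2364, 0.028], [0.6773, 0.2518, 0.028]]
0.0336 [[0.6749, 0.0574, 0.0336], [0.5345, 0.0693, 0.0336], [0.5331, 0.2349, 0.0336], [0.6763, 0.2502, 0.0336]]
```

View pics/z1.png

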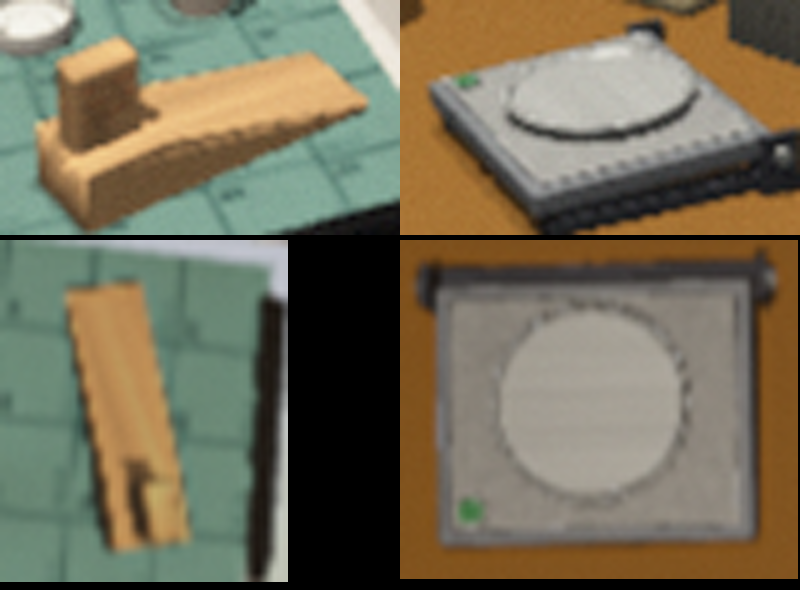

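The side view confirms the tapered block, tab top at about (309,276). In the top view its corners are at about (396,198), (408,197), (416,240) and (403,241). The slab's front edge runs from (202,205) to (262,205).

Run:
```python
from m import *
a=ray('top',[(395.6,198.5),(408.1,196.8)],.006);b=ray('top',[(415.9,240),(402.9,241.4)],.028)
th=a.mean(0);re=b.mean(0);d=th-re;print('thin',th,'rear',re,'len',np.hypot(*d[:2]),'yaw',np.arctan2(d[1],d[0]))
for e in(a,b):v=e[0]-e[1];print('w',np.hypot(*v[:2]),abs(np.arctan2(v[0],v[1])))
print('tab top view',ray('top',(412.8,235.3),.062),'side',ray('side',(309.2,275.6),.062))
g=(th+re)/2+d/np.hypot(*d[:2])*-.045;print('grip from outline',g)
# pans/cap pos not needed; stand
t=cv2.imread('pics/t0.png')
u=up(t,195,275,150,215);h=cv2.cvtColor(u,cv2.COLOR_BGR2HSV);m=cv2.inRange(h,(0,0,0),(180,110,255))
cols=[];L=[];Rr=[]
for X in range(207,259,2):
    c=np.where(m[:,int((X-195+.5)*6)])[0];cols.append((X,c.max()/6-.4+150))
for Y in range(168,200,2):
    c=np.where(m[int((Y-150+.5)*6)])[0];L.append((c.min()/6-.4+195,Y));Rr.append((c.max()/6-.4+195,Y))
F=ray('top',cols,.028);Lw=ray('top',L,.031);Rw=ray('top',Rr,.031)
pf=np.polyfit(F[:,1],F[:,0],1);pl=np.polyfit(Lw[:,0],Lw[:,1],1);pr=np.polyfit(Rw[:,0],Rw[:,1],1)
print('front x=',pf,'yaw',-pf[0],'left',pl,'right',pr, 'L,R at .54:',np.polyval(pl,.535),np.polyval(pr,.535), F[:,0].std())
# disc
g=cv2.cvtColor(u,cv2.COLOR_BGR2GRAY);print(np.percentile(g,[50,90,98]))
# side: tab mask colours; slab front corners seen in side panel
print('side slab front-left top (430,88), front-right(537,190)',ray('side',[(250+(430-400)/5-.4,150+88/5-.4),(250+(537-400)/5-.4,150+190/5-.4)],.028))
from scipy.spatial.transform import Rotation as Ro
o=get_obs();q=o['orientation'];print(Ro.from_quat([*q[1:],q[0]]).as_matrix().round(3))
```

```text
thin [ 0.55188305 -0.33137751  0.006     ] rear [ 0.42993297 -0.34544446  0.028     ] len 0.12275871133816486 yaw 0.11484247869664997
w 0.03611291929624892 0.1297448253369286
w 0.03640896224343824 3.039245951127144
tab top view [[ 0.44525146 -0.3483846   0.062     ]] side [[ 0.44767527 -0.345686    0.062     ]]
grip from outline [ 0.44620443 -0.34356754  0.0250646 ]
front x= [-0.01786294  0.53561188] yaw 0.0178629406990681 left [0.03577692 0.21770482] right [0.02173831 0.05480308] L,R at .54: 0.23684546915250232 0.06643307069249609 0.0007884182810208052
[108. 160. 164.]
side slab front-left top (430,88), front-right(537,190) [[0.53137188 0.22733879 0.028     ]
 [0.54002895 0.07381417 0.028     ]]
[[-0.928  0.373 -0.001]
 [ 0.373  0.928 -0.002]
 [-0.    -0.002 -1.   ]]
```

Emit:
move_arm(rows=[{"az":-0.04},{"az":-0.04},{"az":-0.04},{"az":-0.04},{"x":-0.24,"y":-0.28},{"x":-0.24,"y":-0.28},{"x":-0.24,"y":-0.28},{"x":-0.24,"y":-0.28}], hand=0.0)

```text
$.rows[0]: bad value
```

```bash
cat > d.py <<'E'
import sys
from h import *
from scipy.spatial.transform import Rotation as Ro
# args: x y z yawOfJawAxis_minus90 (rad)  -> remaining shift in tool units, az units
x,y,z,w=map(float,sys.argv[1:5]);o=get_obs();q=o['orientation'];R=Ro.from_quat([*q[1:],q[0]]).as_matrix()
T=np.array([[-np.cos(w),-np.sin(w),0],[-np.sin(w),np.cos(w),0],[0,0,-1]]).T if 0 else np.column_stack([[-np.cos(w),-np.sin(w),0],[-np.sin(w),np.cos(w),0],[0,0,-1]])
dp=np.array([x,y,z])-o['ee_pos']
print('t',o['time'],'pos',o['ee_pos'].round(4),'yaw',np.arctan2(-R[1,0],-R[0,0]).round(4),'tilt',R[:2,2].round(4),'F',o['ft_force'].round(1),'grip',round(o['gripper_width'],3))
print('shift now-axes',(R.T@dp/.12).round(3),'target-axes',(T.T@dp/.12).round(3),'turn',(Ro.from_matrix(R.T@T).as_rotvec()/np.pi).round(4),'q',o['qpos'].round(2))
E
python3 d.py 0.55 0.2 0.245 0.12
```

```text
t 0.1 pos [0.2513 0.6259 0.2444] yaw -0.3817 tilt [-0.0005 -0.0016] F [-0.9  0.6  0.3] grip 1.0
shift now-axes [-3.632e+00 -2.367e+00 -1.000e-03] target-axes [-2.046 -3.822 -0.005] turn [-5.000e-04 -1.000e-04 -1.597e-01] q [-1.3   0.48  0.02  1.56 -0.01  1.11 -0.08]
```

Emit:
move_arm(rows=[{"x":0,"y":0,"z":0,"ax":0,"ay":0,"az":-0.04},{"x":0,"y":0,"z":0,"ax":0,"ay":0,"az":-0.04},{"x":0,"y":0,"z":0,"ax":0,"ay":0,"az":-0.04},{"x":0,"y":0,"z":0,"ax":0,"ay":0,"az":-0.04},{"x":-0.24,"y":-0.28,"z":0,"ax":0,"ay":0,"az":0},{"x":-0.24,"y":-0.28,"z":0,"ax":0,"ay":0,"az":0},{"x":-0.24,"y":-0.28,"z":0,"ax":0,"ay":0,"az":0},{"x":-0.24,"y":-0.28,"z":0,"ax":0,"ay":0,"az":0}], hand=0.0)

```text
time: 0.9
ee_pos: [0.383, 0.5053, 0.2449]
orientation: [-0.0, -0.06, 0.998, -0.0]
ft_force: [-0.4, -0.1, 0.5]
gripper_width: 0.5
```

```bash
python3 d.py 0.55 0.2 0.245 0.12
```

```text
t 0.9 pos [0.383  0.5053 0.2449] yaw 0.121 tilt [-0.0004 -0.0007] F [-0.4 -0.1  0.5] grip 0.5
shift now-axes [-1.074 -2.694  0.   ] target-axes [-1.077e+00 -2.693e+00 -1.000e-03] turn [-0.0002 -0.0001  0.0003] q [-0.99  0.41 -0.05  1.66  0.02  1.07  0.65]
```

Emit:
move_arm(rows=[{"x":-0.14,"y":-0.34,"z":0,"ax":0,"ay":0,"az":0},{"x":-0.14,"y":-0.34,"z":0,"ax":0,"ay":0,"az":0},{"x":-0.14,"y":-0.34,"z":0,"ax":0,"ay":0,"az":0},{"x":-0.14,"y":-0.34,"z":0,"ax":0,"ay":0,"az":0},{"x":-0.14,"y":-0.34,"z":0,"ax":0,"ay":0,"az":0},{"x":-0.14,"y":-0.34,"z":0,"ax":0,"ay":0,"az":0},{"x":-0.14,"y":-0.34,"z":0,"ax":0,"ay":0,"az":0},{"x":-0.14,"y":-0.34,"z":0,"ax":0,"ay":0,"az":0}], hand=0.0)

```text
time: 1.7
ee_pos: [0.5552, 0.1973, 0.2451]
orientation: [-0.0, -0.06, 0.998, -0.0]
ft_force: [0.5, 0.6, -0.2]
gripper_width: 0.498
```

```bash
python3 d.py 0.446 -0.345 0.13 0.12
```

```text
t 1.7 pos [0.5552 0.1973 0.2451] yaw 0.121 tilt [-0.0004 -0.0002] F [ 0.5  0.6 -0.2] grip 0.498
shift now-axes [ 1.448 -4.376  0.96 ] target-axes [ 1.445 -4.378  0.959] turn [-0.     -0.0001  0.0003] q [-0.51  0.34  0.08  1.77 -0.03  1.04  1.27]
```

Emit:
move_arm(rows=[{"x":0.12,"y":-0.36,"z":0,"ax":0,"ay":0,"az":0},{"x":0.12,"y":-0.36,"z":0,"ax":0,"ay":0,"az":0},{"x":0.12,"y":-0.36,"z":0,"ax":0,"ay":0,"az":0},{"x":0.12,"y":-0.36,"z":0,"ax":0,"ay":0,"az":0},{"x":0.12,"y":-0.36,"z":0,"ax":0,"ay":0,"az":0},{"x":0.12,"y":-0.36,"z":0,"ax":0,"ay":0,"az":0},{"x":0.12,"y":-0.36,"z":0,"ax":0,"ay":0,"az":0},{"x":0.12,"y":-0.36,"z":0,"ax":0,"ay":0,"az":0}], hand=0.0)

```text
time: 2.5
ee_pos: [0.4812, -0.1596, 0.2452]
orientation: [-0.0, -0.06, 0.998, 0.0]
ft_force: [1.3, -0.3, 0.2]
gripper_width: 0.505
```

Emit:
move_arm(rows=[{"x":0.12,"y":-0.36,"z":0,"ax":0,"ay":0,"az":0},{"x":0.12,"y":-0.36,"z":0,"ax":0,"ay":0,"az":0},{"x":0.12,"y":-0.36,"z":0,"ax":0,"ay":0,"az":0},{"x":0.12,"y":-0.36,"z":0,"ax":0,"ay":0,"az":0},{"x":0,"y":0,"z":0.3,"ax":0,"ay":0,"az":0},{"x":0,"y":0,"z":0.3,"ax":0,"ay":0,"az":0},{"x":0,"y":0,"z":0.3,"ax":0,"ay":0,"az":0},{"x":0,"y":0,"z":0,"ax":0,"ay":0,"az":0}], hand=0.0)

```text
time: 3.3
ee_pos: [0.4427, -0.3342, 0.1329]
orientation: [-0.004, -0.06, 0.998, 0.003]
ft_force: [-1.2, 0.4, -0.9]
gripper_width: 0.499
```

```bash
python3 d.py 0.446 -0.345 0.048 0.12
python3 - <<'E'
from h import *
s=save('side','s1.png');t=save('top','t1.png')
O=np.hstack([cv2.resize(s[190:320,250:380],(400,400),interpolation=2),cv2.resize(t[150:255,350:455],(400,400),interpolation=2)])
cv2.imwrite('pics/z2.png',O[:,:,::-1])
E
```

```text
t 3.3 pos [ 0.4427 -0.3342  0.1329] yaw 0.121 tilt [-0.0084  0.0046] F [-1.2  0.4 -0.9] grip 0.499
shift now-axes [-0.022 -0.096  0.707] target-axes [-0.016 -0.092  0.707] turn [ 0.0018 -0.0025  0.0003] q [ 0.28  0.44  0.33  1.96 -0.19  0.79  2.41]
```

View pics/z2.png

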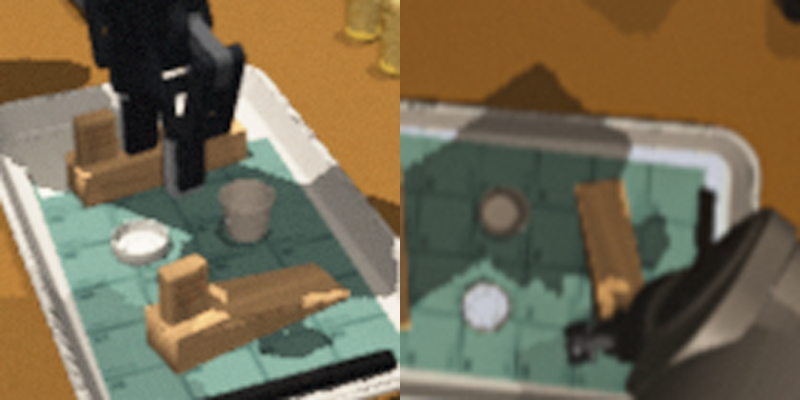

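The gripper hangs partly open above and just left of the wedge tab. In the top view the arm hides the tab. I'll correct x, y and settle.

Emit:
move_arm(rows=[{"x":0,"y":0,"z":0,"ax":0,"ay":0,"az":0},{"x":0,"y":0,"z":0,"ax":0,"ay":0,"az":0},{"x":-0.01,"y":-0.05,"z":0,"ax":0,"ay":0,"az":0},{"x":-0.01,"y":-0.05,"z":0,"ax":0,"ay":0,"az":0},{"x":0,"y":0,"z":0,"ax":0,"ay":0,"az":0},{"x":0,"y":0,"z":0,"ax":0,"ay":0,"az":0},{"x":0,"y":0,"z":0,"ax":0,"ay":0,"az":0},{"x":0,"y":0,"z":0,"ax":0,"ay":0,"az":0}], hand=0.0)

```text
time: 4.2
ee_pos: [0.4495, -0.3478, 0.1372]
orientation: [-0.0, -0.06, 0.998, 0.0]
ft_force: [-0.0, -0.3, -0.3]
gripper_width: 0.501
```

```bash
python3 d.py 0.446 -0.345 0.048 0.12
```

```text
t 4.2 pos [ 0.4495 -0.3478  0.1372] yaw 0.1209 tilt [-0.0002  0.0003] F [-0.  -0.3 -0.3] grip 0.501
shift now-axes [0.026 0.027 0.743] target-axes [0.026 0.027 0.743] turn [ 0.0001 -0.0001  0.0003] q [ 0.29  0.45  0.33  1.93 -0.2   0.8   2.42]
```

Emit:
move_arm(rows=[{"x":0.025,"y":0.02,"z":0,"ax":0,"ay":0,"az":0},{"x":0,"y":0,"z":0.16,"ax":0,"ay":0,"az":0},{"x":0,"y":0,"z":0.16,"ax":0,"ay":0,"az":0},{"x":0,"y":0,"z":0.16,"ax":0,"ay":0,"az":0},{"x":0,"y":0,"z":0.14,"ax":0,"ay":0,"az":0},{"x":0,"y":0,"z":0.12,"ax":0,"ay":0,"az":0},{"x":0,"y":0,"z":0,"ax":0,"ay":0,"az":0},{"x":0,"y":0,"z":0,"ax":0,"ay":0,"az":0}], hand=0.0)

```text
time: 5.0
ee_pos: [0.4463, -0.346, 0.0486]
orientation: [-0.0, -0.06, 0.998, 0.0]
ft_force: [-0.0, 0.3, -0.6]
gripper_width: 0.5
```

```bash
python3 d.py 0.446 -0.345 0.048 0.12
python3 - <<'E'
from h import *
s=save('side','s2.png')
cv2.imwrite('pics/z3.png',cv2.resize(s[220:320,255:375],(720,600),interpolation=2)[:,:,::-1])
E
```

```text
t 5.0 pos [ 0.4463 -0.346   0.0486] yaw 0.1207 tilt [-0.0003  0.0001] F [-0.   0.3 -0.6] grip 0.5
shift now-axes [0.001 0.009 0.005] target-axes [0.001 0.009 0.005] turn [ 0.     -0.0001  0.0002] q [ 0.34  0.58  0.28  1.98 -0.26  0.62  2.47]
```

View pics/z3.png

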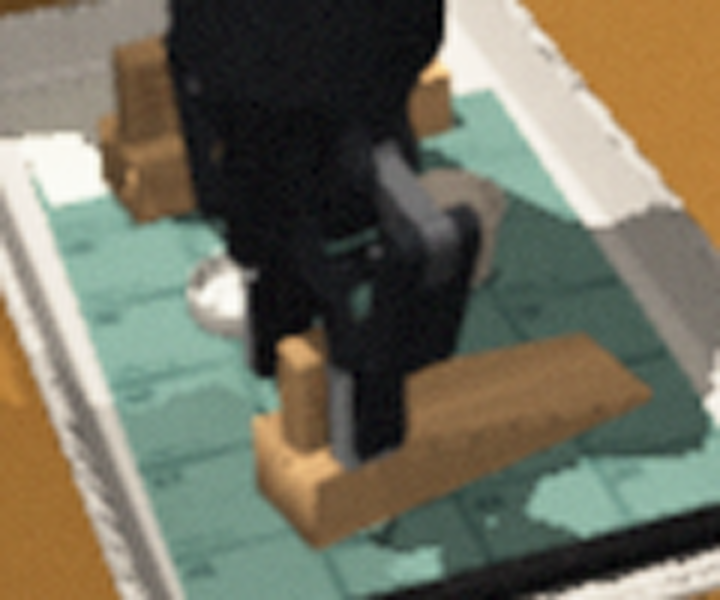

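The fingers straddle the tab with their tips just above the wedge's rear block. Closing now.

Emit:
move_arm(rows=[{"x":0,"y":0,"z":0,"ax":0,"ay":0,"az":0},{"x":0,"y":0,"z":0,"ax":0,"ay":0,"az":0},{"x":0,"y":0,"z":0,"ax":0,"ay":0,"az":0},{"x":0,"y":0,"z":0,"ax":0,"ay":0,"az":0},{"x":0,"y":0,"z":0,"ax":0,"ay":0,"az":0},{"x":0,"y":0,"z":0,"ax":0,"ay":0,"az":0},{"x":0,"y":0,"z":0,"ax":0,"ay":0,"az":0},{"x":0,"y":0,"z":0,"ax":0,"ay":0,"az":0}], hand=-1)

```text
time: 5.85
ee_pos: [0.4468, -0.3462, 0.0492]
orientation: [0.0, -0.06, 0.998, -0.0]
ft_force: [-0.3, 0.5, 6.5]
gripper_width: 0.149
```

Emit:
move_arm(rows=[{"x":0,"y":0,"z":-0.1,"ax":0,"ay":0,"az":0},{"x":0,"y":0,"z":-0.1,"ax":0,"ay":0,"az":0},{"x":0,"y":0,"z":-0.15,"ax":0,"ay":0,"az":0},{"x":0,"y":0,"z":-0.15,"ax":0,"ay":0,"az":0},{"x":0,"y":0,"z":-0.1,"ax":0,"ay":0,"az":0},{"x":0,"y":0,"z":0,"ax":0,"ay":0,"az":0},{"x":0,"y":0,"z":0,"ax":0,"ay":0,"az":0},{"x":0,"y":0,"z":0,"ax":0,"ay":0,"az":0}])

```text
time: 6.65
ee_pos: [0.4459, -0.3456, 0.1197]
orientation: [-0.001, -0.06, 0.998, 0.0]
ft_force: [-0.6, -0.0, -1.3]
gripper_width: 0.154
```

```bash
python3 d.py 0.42 0.149 0.12 0.022
```

```text
t 6.65 pos [ 0.4459 -0.3456  0.1197] yaw 0.1209 tilt [-0.0012  0.0008] F [-0.6 -0.  -1.3] grip 0.154
shift now-axes [-2.830e-01  4.117e+00  1.000e-03] target-axes [ 1.250e-01  4.125e+00 -2.000e-03] turn [ 0.0003 -0.0004  0.0315] q [ 0.3   0.47  0.32  1.95 -0.21  0.76  2.43]
```

Lifted: opening 13 mm and about 1.3 N of weight, so the tab is held. Now carrying it over to the stand.

Emit:
move_arm(rows=[{"x":-0.03,"y":0.2,"z":0,"ax":0,"ay":0,"az":0},{"x":-0.06,"y":0.36,"z":0,"ax":0,"ay":0,"az":0},{"x":-0.06,"y":0.36,"z":0,"ax":0,"ay":0,"az":0},{"x":-0.06,"y":0.36,"z":0,"ax":0,"ay":0,"az":0},{"x":-0.06,"y":0.36,"z":0,"ax":0,"ay":0,"az":0},{"x":-0.06,"y":0.36,"z":0,"ax":0,"ay":0,"az":0},{"x":-0.06,"y":0.36,"z":0,"ax":0,"ay":0,"az":0},{"x":-0.06,"y":0.36,"z":0,"ax":0,"ay":0,"az":0}])

```text
time: 7.45
ee_pos: [0.4599, -0.0138, 0.1199]
orientation: [-0.001, -0.06, 0.998, -0.0]
ft_force: [0.6, -0.1, -1.1]
gripper_width: 0.156
```

Emit:
move_arm(rows=[{"x":0,"y":0,"z":0,"ax":0,"ay":0,"az":0.015},{"x":0,"y":0,"z":0,"ax":0,"ay":0,"az":0.016},{"x":0,"y":0,"z":0,"ax":0,"ay":0,"az":0},{"x":0,"y":0,"z":0,"ax":0,"ay":0,"az":0},{"x":0,"y":0,"z":0,"ax":0,"ay":0,"az":0},{"x":0,"y":0,"z":0,"ax":0,"ay":0,"az":0},{"x":0,"y":0,"z":0,"ax":0,"ay":0,"az":0},{"x":0,"y":0,"z":0,"ax":0,"ay":0,"az":0}])

```text
time: 8.25
ee_pos: [0.4606, -0.0156, 0.1205]
orientation: [0.0, -0.012, 1.0, 0.0]
ft_force: [-0.2, 0.4, -0.6]
gripper_width: 0.153
```

```bash
python3 d.py 0.418 0.149 0.12 0.022
```

```text
t 8.25 pos [ 0.4606 -0.0156  0.1205] yaw 0.0233 tilt [0.     0.0001] F [-0.2  0.4 -0.6] grip 0.153
shift now-axes [0.323 1.38  0.004] target-axes [0.325 1.379 0.004] turn [0.     0.     0.0004] q [-0.35  0.31  0.29  2.18 -0.14  0.66  1.64]
```

Emit:
move_arm(rows=[{"x":0.065,"y":0.276,"z":0,"ax":0,"ay":0,"az":0},{"x":0.065,"y":0.276,"z":0,"ax":0,"ay":0,"az":0},{"x":0.065,"y":0.276,"z":0,"ax":0,"ay":0,"az":0},{"x":0.065,"y":0.276,"z":0,"ax":0,"ay":0,"az":0},{"x":0.065,"y":0.276,"z":0,"ax":0,"ay":0,"az":0},{"x":0,"y":0,"z":0,"ax":0,"ay":0,"az":0},{"x":0,"y":0,"z":0,"ax":0,"ay":0,"az":0},{"x":0,"y":0,"z":0,"ax":0,"ay":0,"az":0}])

```text
time: 9.05
ee_pos: [0.4179, 0.1481, 0.1205]
orientation: [-0.0, -0.011, 1.0, -0.0]
ft_force: [0.4, -0.5, -0.7]
gripper_width: 0.153
```

```bash
python3 d.py 0.418 0.149 0.055 0.022
python3 - <<'E'
from h import *
s=save('side','s4.png');t=save('top','t4.png')
O=np.hstack([cv2.resize(s[110:220,190:340],(400,293),interpolation=2),cv2.resize(t[145:255,180:330],(400,293),interpolation=2)])
cv2.imwrite('pics/z4.png',O[:,:,::-1])
E
```

```text
t 9.05 pos [0.4179 0.1481 0.1205] yaw 0.022 tilt [-0.     -0.0004] F [ 0.4 -0.5 -0.7] grip 0.153
shift now-axes [-0.001  0.008  0.546] target-axes [-0.001  0.008  0.546] turn [-0.0001 -0.     -0.    ] q [-0.68  0.28  0.24  2.22 -0.11  0.65  1.22]
```

View pics/z4.png

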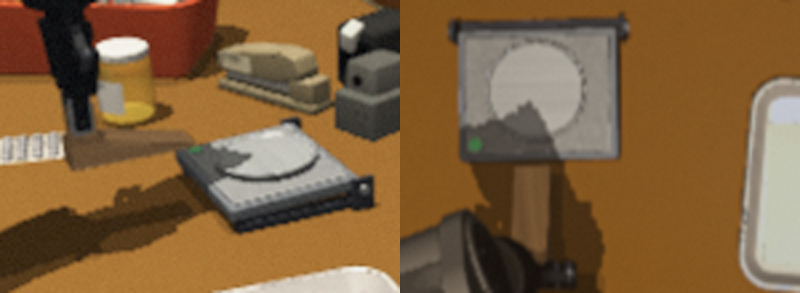

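The wedge is held level, square to the slab and on its midline in the top view: wedge centre about (532,185), slab middle (539,160), which agree after the height parallax. The tip is about 8 mm short of the front edge, so I'll back off 10 mm and lower.

Emit:
move_arm(rows=[{"x":0.08,"y":0.008,"z":0,"ax":0,"ay":0,"az":0},{"x":0,"y":0,"z":0.11,"ax":0,"ay":0,"az":0},{"x":0,"y":0,"z":0.11,"ax":0,"ay":0,"az":0},{"x":0,"y":0,"z":0.11,"ax":0,"ay":0,"az":0},{"x":0,"y":0,"z":0.11,"ax":0,"ay":0,"az":0},{"x":0,"y":0,"z":0.11,"ax":0,"ay":0,"az":0},{"x":0,"y":0,"z":0,"ax":0,"ay":0,"az":0},{"x":0,"y":0,"z":0,"ax":0,"ay":0,"az":0}])

```text
time: 9.95
ee_pos: [0.4077, 0.1495, 0.0546]
orientation: [-0.0, -0.011, 1.0, -0.0]
ft_force: [-0.4, 0.5, -1.3]
gripper_width: 0.153
```

```bash
python3 d.py 0.408 0.149 0.047 0.022
```

```text
t 9.95 pos [0.4077 0.1495 0.0546] yaw 0.0228 tilt [-0.0007 -0.0004] F [-0.4  0.5 -1.3] grip 0.153
shift now-axes [-0.003 -0.004  0.063] target-axes [-0.002 -0.004  0.063] turn [-0.0001 -0.0002  0.0003] q [-0.66  0.41  0.19  2.27 -0.16  0.48  1.26]
```

Emit:
move_arm(rows=[{"x":0,"y":0,"z":0.01,"ax":0,"ay":0,"az":0},{"x":0,"y":0,"z":0.01,"ax":0,"ay":0,"az":0},{"x":0,"y":0,"z":0.01,"ax":0,"ay":0,"az":0},{"x":0,"y":0,"z":0.01,"ax":0,"ay":0,"az":0},{"x":0,"y":0,"z":0.01,"ax":0,"ay":0,"az":0},{"x":0,"y":0,"z":0,"ax":0,"ay":0,"az":0},{"x":0,"y":0,"z":0,"ax":0,"ay":0,"az":0},{"x":0,"y":0,"z":0,"ax":0,"ay":0,"az":0}])

```text
time: 10.75
ee_pos: [0.4081, 0.1499, 0.0485]
orientation: [-0.0, -0.012, 1.0, 0.0]
ft_force: [0.0, -0.4, -1.4]
gripper_width: 0.152
```

```bash
python3 d.py 0.408 0.149 0.047 0.022
```

```text
t 10.75 pos [0.4081 0.1499 0.0485] yaw 0.0234 tilt [-0.  0.] F [ 0.  -0.4 -1.4] grip 0.152
shift now-axes [ 0.001 -0.008  0.012] target-axes [ 0.001 -0.008  0.012] turn [0.     0.     0.0005] q [-0.65  0.42  0.18  2.27 -0.17  0.46  1.26]
```

Emit:
move_arm(rows=[{"x":0,"y":0,"z":0.005,"ax":0,"ay":0,"az":0},{"x":0,"y":0,"z":0.005,"ax":0,"ay":0,"az":0},{"x":0,"y":0,"z":0.005,"ax":0,"ay":0,"az":0},{"x":0,"y":0,"z":0,"ax":0,"ay":0,"az":0},{"x":0,"y":0,"z":0,"ax":0,"ay":0,"az":0},{"x":0,"y":0,"z":0,"ax":0,"ay":0,"az":0},{"x":0,"y":0,"z":0,"ax":0,"ay":0,"az":0},{"x":0,"y":0,"z":0,"ax":0,"ay":0,"az":0}])

```text
time: 11.55
ee_pos: [0.4081, 0.1501, 0.0475]
orientation: [-0.0, -0.012, 1.0, 0.0]
ft_force: [-3.7, -0.2, 15.2]
gripper_width: 0.152
```

```bash
python3 d.py 0.408 0.149 0.047 0.022
```

```text
t 11.55 pos [0.4081 0.1501 0.0475] yaw 0.0234 tilt [-0.0001  0.0006] F [-3.7 -0.2 15.2] grip 0.152
shift now-axes [ 0.001 -0.009  0.004] target-axes [ 0.001 -0.009  0.004] turn [ 0.0002 -0.      0.0004] q [-0.65  0.42  0.18  2.27 -0.17  0.46  1.26]
```

Contact with the worktop at TCP z of about 0.0475, pressing 15 N. I'll ease off slightly and slide in.

Emit:
move_arm(rows=[{"x":0,"y":0,"z":-0.004,"ax":0,"ay":0,"az":0},{"x":-0.06,"y":0,"z":0,"ax":0,"ay":0,"az":0},{"x":-0.06,"y":0,"z":0,"ax":0,"ay":0,"az":0},{"x":-0.06,"y":0,"z":0,"ax":0,"ay":0,"az":0},{"x":-0.06,"y":0,"z":0,"ax":0,"ay":0,"az":0},{"x":-0.06,"y":0,"z":0,"ax":0,"ay":0,"az":0},{"x":-0.06,"y":0,"z":0,"ax":0,"ay":0,"az":0},{"x":0,"y":0,"z":0,"ax":0,"ay":0,"az":0}])

```text
time: 12.35
ee_pos: [0.4521, 0.1512, 0.0476]
orientation: [0.0, -0.012, 1.0, 0.0]
ft_force: [-0.7, -0.3, 7.7]
gripper_width: 0.153
```

```bash
python3 d.py 0.490 0.151 0.047 0.022
python3 - <<'E'
from h import *
s=save('side','s5.png');t=save('top','t5.png')
O=np.hstack([cv2.resize(s[110:220,190:340],(400,293),interpolation=2),cv2.resize(t[145:255,180:330],(400,293),interpolation=2)])
cv2.imwrite('pics/z5.png',O[:,:,::-1])
E
```

```text
t 12.35 pos [0.4521 0.1512 0.0476] yaw 0.0233 tilt [0.0007 0.0006] F [-0.7 -0.3  7.7] grip 0.153
shift now-axes [-0.316 -0.009  0.005] target-axes [-0.316 -0.008  0.005] turn [0.0002 0.0002 0.0004] q [-0.6   0.47  0.18  2.18 -0.17  0.51  1.3 ]
```

View pics/z5.png

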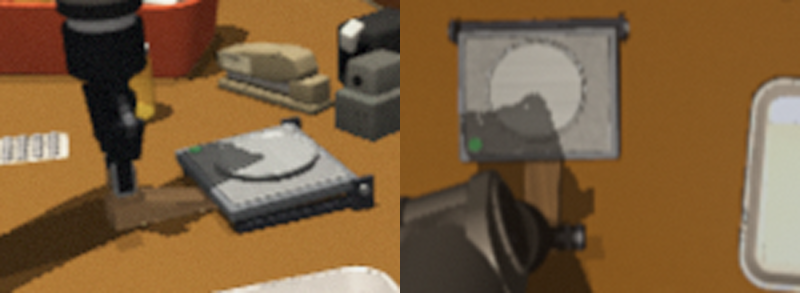

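The wedge lies on the worktop with its thin end under the front edge, centre (542,180) against the slab middle at (539,160). I'll push in slowly and watch the force for contact, expected near TCP x of about 0.467.

Emit:
move_arm(rows=[{"x":-0.025,"y":0,"z":0,"ax":0,"ay":0,"az":0},{"x":-0.025,"y":0,"z":0,"ax":0,"ay":0,"az":0},{"x":-0.025,"y":0,"z":0,"ax":0,"ay":0,"az":0},{"x":-0.025,"y":0,"z":0,"ax":0,"ay":0,"az":0},{"x":0,"y":0,"z":0,"ax":0,"ay":0,"az":0},{"x":0,"y":0,"z":0,"ax":0,"ay":0,"az":0},{"x":0,"y":0,"z":0,"ax":0,"ay":0,"az":0},{"x":0,"y":0,"z":0,"ax":0,"ay":0,"az":0}])

```text
time: 13.25
ee_pos: [0.4627, 0.1513, 0.0476]
orientation: [-0.001, -0.012, 1.0, 0.0]
ft_force: [-3.8, -0.3, 10.2]
gripper_width: 0.149
```

Emit:
move_arm(rows=[{"x":-0.025,"y":0,"z":0,"ax":0,"ay":0,"az":0},{"x":-0.025,"y":0,"z":0,"ax":0,"ay":0,"az":0},{"x":-0.025,"y":0,"z":0,"ax":0,"ay":0,"az":0},{"x":-0.025,"y":0,"z":0,"ax":0,"ay":0,"az":0},{"x":0,"y":0,"z":0,"ax":0,"ay":0,"az":0},{"x":0,"y":0,"z":0,"ax":0,"ay":0,"az":0},{"x":0,"y":0,"z":0,"ax":0,"ay":0,"az":0},{"x":0,"y":0,"z":0,"ax":0,"ay":0,"az":0}])

```text
time: 14.05
ee_pos: [0.4705, 0.1515, 0.0474]
orientation: [-0.005, -0.012, 1.0, -0.0]
ft_force: [-17.5, 0.3, 25.7]
gripper_width: 0.151
```

```bash
python3 d.py 0.490 0.151 0.047 0.022
```

```text
t 14.05 pos [0.4705 0.1515 0.0474] yaw 0.0248 tilt [-0.0091 -0.0008] F [-17.5   0.3  25.7] grip 0.151
shift now-axes [-0.162 -0.008  0.002] target-axes [-0.162 -0.008  0.004] turn [-0.0002 -0.0029  0.0009] q [-0.58  0.49  0.18  2.13 -0.17  0.54  1.32]
```

Emit:
move_arm(rows=[{"x":0,"y":0,"z":-0.004,"ax":0,"ay":0,"az":0},{"x":0,"y":0,"z":-0.004,"ax":0,"ay":0,"az":0},{"x":-0.02,"y":0,"z":0,"ax":0,"ay":0,"az":0},{"x":-0.02,"y":0,"z":0,"ax":0,"ay":0,"az":0},{"x":-0.02,"y":0,"z":0,"ax":0,"ay":0,"az":0},{"x":0,"y":0,"z":0,"ax":0,"ay":0,"az":0},{"x":0,"y":0,"z":0,"ax":0,"ay":0,"az":0},{"x":0,"y":0,"z":0,"ax":0,"ay":0,"az":0}])

```text
time: 14.85
ee_pos: [0.4799, 0.1514, 0.0475]
orientation: [-0.002, -0.012, 1.0, -0.0]
ft_force: [-7.0, 0.7, 4.2]
gripper_width: 0.151
```

```bash
python3 d.py 0.490 0.151 0.047 0.022
python3 - <<'E'
from h import *
s=save('side','s6.png');t=save('top','t6.png')
a=cv2.imread('pics/s5.png')[:,:,::-1]
O=np.hstack([cv2.resize(a[145:205,230:330],(400,240),interpolation=2),cv2.resize(s[145:205,230:330],(400,240),interpolation=2)])
cv2.imwrite('pics/z6.png',O[:,:,::-1])
E
```

```text
t 14.85 pos [0.4799 0.1514 0.0475] yaw 0.0241 tilt [-0.005 -0.001] F [-7.   0.7  4.2] grip 0.151
shift now-axes [-0.084 -0.005  0.004] target-axes [-0.084 -0.005  0.004] turn [-0.0003 -0.0016  0.0007] q [-0.58  0.5   0.18  2.11 -0.17  0.55  1.33]
```

View pics/z6.png

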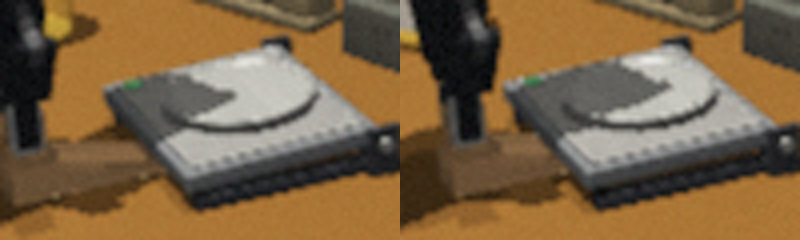

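The slab's right side now shows a gap above its rail at the front, so it has been lifted, at TCP x of 0.480. About 10 mm more to go.

Emit:
move_arm(rows=[{"x":-0.02,"y":0,"z":0,"ax":0,"ay":0,"az":0},{"x":-0.02,"y":0,"z":0,"ax":0,"ay":0,"az":0},{"x":-0.02,"y":0,"z":0,"ax":0,"ay":0,"az":0},{"x":-0.015,"y":0,"z":0,"ax":0,"ay":0,"az":0},{"x":0,"y":0,"z":0,"ax":0,"ay":0,"az":0},{"x":0,"y":0,"z":0,"ax":0,"ay":0,"az":0},{"x":0,"y":0,"z":0,"ax":0,"ay":0,"az":0},{"x":0,"y":0,"z":0,"ax":0,"ay":0,"az":0}])

```text
time: 15.75
ee_pos: [0.4888, 0.1516, 0.0475]
orientation: [-0.003, -0.012, 1.0, -0.001]
ft_force: [-6.7, -0.1, 4.1]
gripper_width: 0.154
```

```bash
python3 d.py 0.490 0.151 0.047 0.022
cat > lift.py <<'E'
from h import *
import sys
s=save('side',sys.argv[1])
P=proj('side',[[.538,.075,.02],[.538,.075,.03]]);k=(P[1,1]-P[0,1])/10;print('px per mm z',k,P[0])
g=lambda f:cv2.resize(cv2.cvtColor(cv2.imread('pics/'+f),cv2.COLOR_BGR2GRAY),None,fx=8,fy=8,interpolation=cv2.INTER_CUBIC)
x,y=P[0].astype(int);ref=g('s0.png');x0,x1,y0,y1=x-4,x+14,y-12,y+1
T=ref[y0*8:y1*8,x0*8:x1*8]
for f in('s4.png','s5.png','s6.png',sys.argv[1]):
    im=g(f)[(y0-6)*8:(y1+4)*8,(x0-3)*8:(x1+3)*8];r=cv2.matchTemplate(im,T,cv2.TM_CCOEFF_NORMED);_,m,_,l=cv2.minMaxLoc(r);print(f,round(m,3),'dx,dy px',l[0]/8-3,l[1]/8-6,'lift mm',(l[1]/8-6)/k)
E
python3 lift.py s7.png
python3 - <<'E'
import cv2,numpy as np
s=cv2.imread('pics/s7.png');cv2.imwrite('pics/z7.png',cv2.resize(s[130:210,210:330],(780,520),interpolation=cv2.INTER_CUBIC))
E
```

```text
t 15.75 pos [0.4888 0.1516 0.0475] yaw 0.024 tilt [-0.0052 -0.0011] F [-6.7 -0.1  4.1] grip 0.154
shift now-axes [-0.01  -0.005  0.004] target-axes [-0.01  -0.005  0.004] turn [-0.0003 -0.0017  0.0006] q [-0.57  0.51  0.18  2.09 -0.17  0.56  1.33]
px per mm z -0.3452565446297939 [276.31027562 190.33992409]
s4.png 0.999 dx,dy px 0.0 0.0 lift mm -0.0
s5.png 0.986 dx,dy px 0.125 0.125 lift mm -0.3620496177242143
s6.png 0.969 dx,dy px 0.375 -0.625 lift mm 1.8102480886210714
s7.png 0.965 dx,dy px 0.5 -1.25 lift mm 3.620496177242143
```

View pics/z7.png

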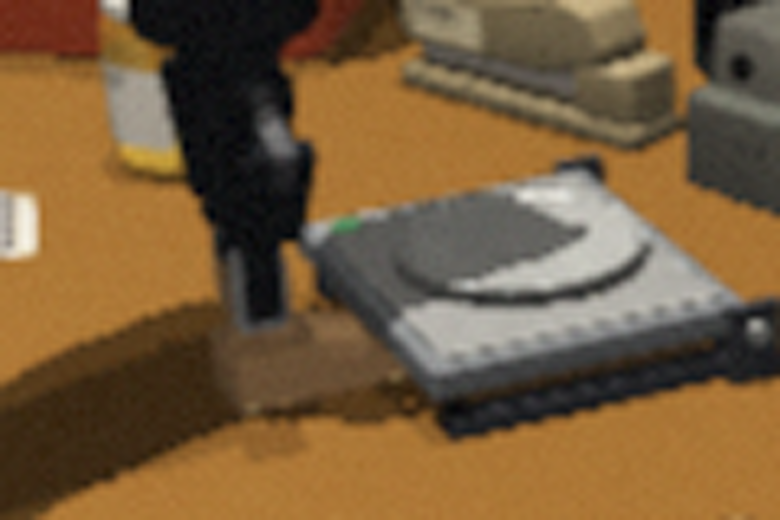

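The wedge sits flat under the slab's front middle, with daylight between slab and rails: front corner (440,390), rail end (450,425). I'll cross-check the lift with the green sticker and a tighter patch.

```bash
cat > lift2.py <<'E'
from h import *
import sys
k=-.345
def green(f):
    im=cv2.resize(cv2.imread('pics/'+f)[150:176,245:275],None,fx=8,fy=8,interpolation=cv2.INTER_CUBIC).astype(float)
    w=np.clip(im[:,:,1]-np.maximum(im[:,:,0],im[:,:,2])-10,0,None);yy,xx=np.indices(w.shape);return np.array([(w*xx).sum(),(w*yy).sum()])/w.sum()/8,w.sum()
g0,_=green('s0.png')
g=lambda f:cv2.resize(cv2.cvtColor(cv2.imread('pics/'+f),cv2.COLOR_BGR2GRAY),None,fx=16,fy=16,interpolation=cv2.INTER_CUBIC)
R=g('s0.png')
for f in sys.argv[1:]:
    c,w=green(f);d=c-g0;o=[]
    G=g(f)
    for (x0,x1,y0,y1) in((279,291,180,188),(284,302,174,186),(276,288,182,191)):
        T=R[y0*16:y1*16,x0*16:x1*16];im=G[(y0-4)*16:(y1+3)*16,(x0-1)*16:(x1+1)*16]
        _,m,_,l=cv2.minMaxLoc(cv2.matchTemplate(im,T,cv2.TM_CCOEFF_NORMED));o.append((round((l[1]/16-4)/k,2),l[0]/16-1,round(m,3)))
    print(f,'sticker',d.round(3),'lift mm',(d[1]/k/.93).round(2),'patches',o)
E
python3 lift2.py s4.png s5.png s6.png s7.png
```

```text
s4.png sticker [0.021 0.019] lift mm -0.06 patches [(-0.0, 0.0, 0.998), (-0.0, 0.0, 0.999), (-0.0, -0.0625, 0.999)]
s5.png sticker [0.078 0.027] lift mm -0.08 patches [(-0.0, 0.0, 0.998), (-0.0, 0.0, 0.999), (-0.0, -0.0625, 0.999)]
s6.png sticker [-0.073 -0.865] lift mm 2.7 patches [(2.9, 0.625, 0.989), (2.36, 1.0, 0.978), (2.9, 0.25, 0.992)]
s7.png sticker [-0.019 -1.485] lift mm 4.63 patches [(2.9, -1.0, 0.952), (3.26, 0.5625, 0.958), (5.62, 1.0, 0.981)]
```

The estimates agree at roughly 4.6–5.3 mm of lift, with level at 5.6 mm. One last push of 2–3 mm.

Emit:
move_arm(rows=[{"x":-0.01,"y":0,"z":0,"ax":0,"ay":0,"az":0},{"x":-0.01,"y":0,"z":0,"ax":0,"ay":0,"az":0},{"x":0,"y":0,"z":0,"ax":0,"ay":0,"az":0},{"x":0,"y":0,"z":0,"ax":0,"ay":0,"az":0},{"x":0,"y":0,"z":0,"ax":0,"ay":0,"az":0},{"x":0,"y":0,"z":0,"ax":0,"ay":0,"az":0},{"x":0,"y":0,"z":0,"ax":0,"ay":0,"az":0},{"x":0,"y":0,"z":0,"ax":0,"ay":0,"az":0}])

```text
time: 16.6
ee_pos: [0.491, 0.1516, 0.0475]
orientation: [-0.003, -0.012, 1.0, -0.001]
ft_force: [-7.4, -0.6, 4.6]
gripper_width: 0.152
```

```bash
python3 d.py 0.490 0.151 0.047 0.022; python3 lift.py s8.png|tail -1; python3 lift2.py s8.png; python3 d.py 0.490 0.151 0.047 0.022|head -1
```

```text
t 16.6 pos [0.491  0.1516 0.0475] yaw 0.024 tilt [-0.0055 -0.0011] F [-7.4 -0.6  4.6] grip 0.152
shift now-axes [ 0.009 -0.005  0.004] target-axes [ 0.009 -0.005  0.004] turn [-0.0003 -0.0018  0.0006] q [-0.57  0.51  0.18  2.09 -0.17  0.56  1.34]
s8.png 0.962 dx,dy px 0.5 -1.375 lift mm 3.982545794966357
s8.png sticker [-0.03  -1.611] lift mm 5.02 patches [(5.43, 1.0, 0.964), (3.62, 1.0, 0.942), (5.8, 1.0, 0.986)]
t 16.65 pos [0.491  0.1516 0.0475] yaw 0.0241 tilt [-0.0055 -0.0011] F [-7.7 -0.4  6.6] grip 0.154
```

```bash
python3 -c "
from workcell import *
print(job_done())"
```

```text
the job is handed in; nothing more can be done
None
```

I picked the tapered wedge (the right-hand block) out of the pan by its tab and slid it thin end first under the middle of the slab's front edge. I handed the job in at about 16.7 s, with the gripper still holding the wedge.

**Pose and force:** The TCP had settled at x 0.491 m, with the tab gripped at an opening of about 13 mm. The wrist read about 7 N against the push and 5–7 N upward. The wedge was flat on the worktop, within 0.002 rad of square and about 1 mm off the middle. By the measured geometry the tip is about 65 mm under the slab.

**Slab lift:** Level is 5.6 mm and the accepted range is 2.8–8.4 mm.
- The sticker in the side view gave 5.0 mm.
- Two tight patches gave 5.4 and 5.8 mm, and the geometry gives about 5.8 mm.
- Two other patches disagreed, at 3.6 and 4.0 mm. Those were weaker matches (0.94–0.96), probably because of the moving shadow and fixed parts in the patch.

Every reading is inside the range.

**Not checked:** I did not measure the riser, cap, cup and marker again after the lift. I noticed no sign that the gripper touched them.

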